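# Set the swivel vise to the tape mark

### The job

Turn the small swivel vise so that its pointer stands on the pencil line of the paper-tape mark on its base ring: first slacken the clamp lever well (anticlockwise), then swing the head round to the line. Then tighten the lever again by feel until it is firm, at about 10 N of push on its knob and without overstraining it, with the pointer still on the line. Never force the head round while it is clamped, and leave the other things on the bench where they are.

Things in the scene. Friction and masses are not known exactly. Their poses are not given: they have to be found in the camera images.
- vise: Fixed base of the small bench vise: a round cast base 132 mm across, 14 mm high, with a degree ring on its top (plain ticks every 5 degrees, longer every 15) and, on its +y side, an ear with the clamp. Origin on the swivel axis at bench height, z up. Its place and yaw on the bench vary.
- head: The vise head, which swivels about the vertical axis through its origin (that of vise); its yaw relative to vise is the swivel angle, -0.95 to 0.30 rad, clockwise from above negative. 70 mm jaws, top 95 mm above the bench; a brass fitting in them reaches 106 mm; screw and tommy bar reach 105 mm out along -x. Unclamped it turns stiffly (about 5 N at the tail) and stays where left.
- anvil (a point): Centre of the flat top of the head's anvil tail, 50 mm from the swivel axis along the head's +x, 89 mm above the bench. The tail is a block 30 mm wide (y), reaching 22 to 72 mm from the axis (x), 46 mm deep: grip it across its width from above or push its side. Axes as head.
- pivot (a point): Point on the swivel axis, 14 mm above the bench. The flange round it (46 mm radius, top at 28 mm), on which the clamp presses, is not quite true: it gets lower under the clamp by 0.02 mm per degree as the head turns clockwise, so the lever bites later there and its old position is no guide to tightness.
- pointer (a point): Tip of the short dark steel pointer on the head's flange, over the degree ring, 45 degrees clockwise (from above) of the anvil tail; 56 mm from the swivel axis, 16 mm above the bench. Its x axis points outward from the swivel axis.
- mark_line (a point): The mark to set: a bit of white paper tape 5 mm wide stuck radially on the degree ring and folded over its rim, with a dark pencil line along its middle. The point is where the pointer's tip lies when exactly on the line; x axis outward along the line. Its place varies: 13 to 50 degrees clockwise of the pointer at the start.
- clamp_axis (a point): Point on the vertical axis of the clamp lever, 78 mm from the swivel axis on the base's +y side, 80 mm above the bench (in the air above the hub, which ends at 53 mm). The thread lifts 3 mm per rad of lever turn.
- lever: Clamp lever: a cranked bar sweeping level about the clamp axis, an upright knob at its end. x axis from the clamp axis to the knob. Clockwise from above tightens. It sits on splines, so where it points and where it bites vary. Loose it turns with 0.5 N at the knob and stays where left; 1.3 rad of loosening is free at the start, and 0.9 rad frees the head for any angle of its range.
- knob (a point): Middle of the upright black knob at the lever's end, 85 mm from the clamp axis, 80 mm above the bench. Knob: round, 22 mm across, from 61 to 100 mm above the bench, on a bar 10 mm thick. Once the clamp bites, the push needed here grows by about 18 N per rad of turn. 10.5 N square to the lever is firm (8 to 13.5 N is right); beyond 17 N overstrains the clamp.
- strap: The steel clamp strap, 40 x 82 x 8 mm, under the lever's hub: it rises and falls about 4 mm with the thread and presses on the head's flange, with about 9 N for each N of push on the knob. Origin on the clamp axis at bench height.
- dish: Bystander: shallow white ceramic dish, 68 mm across, 22 mm high; origin at its underside
- jar: Bystander: small amber glass jar, 42 mm across, 50 mm high; origin at its underside
- screwdriver: Bystander: wooden-handled screwdriver lying on the bench, 170 mm long; origin under its middle
- reagent: Bystander: clear glass reagent bottle, 68 mm across, 130 mm high; origin at its underside
- amber: Bystander: amber glass bottle, 58 mm across, 115 mm high; origin at its underside
- squeeze: Bystander: white plastic bottle, 60 mm across, 150 mm high; origin at its underside
- cup: Bystander: white mug, 80 mm across, 85 mm high; origin at its underside

How it is judged:
On the way, in this order (a step that is already met when the one before it is completed fails the run):
1. the clamp is slackened: the strap no longer presses on the head's flange (contact force between strap and head below 2 N), for 0.3 s.
2. with the clamp slack, the pointer is brought onto the mark's line (within 0.045 rad) (angle between the x axis of pointer and the x axis of mark_line, either way round below 0.045 rad and contact force between strap and head below 2 N), for 0.2 s.
At the end, for the whole second after the job is handed in: The pointer is on the mark's line within 0.045 rad (2.6 degrees), the clamp is firm (strap presses on the flange with 65 to 140 N, which 8 to 13.5 N of push on the knob gives), and the head is at rest (angle between the x axis of pointer and the x axis of mark_line, either way round below 0.045 rad and contact force between strap and head between 65 and 140 N and angular speed of head below 0.03 rad/s); the robot touches nothing.
It fails at once if the clamp is overstrained (strap force above 180 N, at least 17 N of push on the knob) (contact force between strap and head above 180 N).
It fails at once if the head is forced round while clamped (turning faster than 0.1 rad/s with more than 12 N of clamp force) (angular speed of head above 0.1 rad/s and contact force between strap and head above 12 N).
It fails at once if a bystander is shifted by more than 20 mm (distance of any of dish, jar, screwdriver, reagent, amber, squeeze, cup from where it was at the start of the episode above 0.02 m).
It also fails if it takes over 72 s, if anything falls off the work surface, if the arm or the gripper's body presses on something with over 40 N, if the wrist force passes 120 N, or if a joint passes its speed limit or range.

### The arm

A 7-joint arm with a two-finger parallel gripper is mounted at the origin on the work surface. World frame = base frame: x ahead of the robot, y to its left, z up, the work surface at z = 0. Lengths are in m, angles in rad, forces in N, time in s.
With the tool pointing down it reaches from about 0.35 to 0.9 m from the base axis. Payload 7.2 kg.
Tool frame: the origin (TCP) lies at the very end of the fingers, on their centre line; the grasp point (between the pads) lies behind it (ctrl.grasp_offset is the z of the grasp point in the tool frame, in m); z points along the fingers, y is the line along which they close (so a half turn about z gives the same grasp; the last joint's range is limited). The gripper opens to 85 mm and grips with 20 to 120 N. Pads are 22 mm wide; open, the fingers measure 114 mm over their backs; the gripper's body (76 mm by 85 mm) begins 54 mm behind the grasp point. The pads swing forward as they close: fully open they stand 13 mm farther back than shut.
Start: joints at [-1.375, 0.411, -0.013, 1.596, 0.006, 1.134, -0.082], TCP at [0.163, 0.603, 0.231] pointing down, gripper open.
Joint ranges: [-2.95, 2.95], [-0.29, 1.99], [-1.47, 1.44], [0.14, 2.54], [-1.03, 4.17], [0.13, 1.85], [-2.86, 2.86]. Speed limits (rad/s): [2.39, 2.39, 3.01, 3.01, 3.14, 3.14, 3.14].

### API

Orientations are given as a rotation vector (axis times angle).
In Python, from workcell import ctrl gives the robot as it stands.
- The arm moves only by the shell command python3 steer.py 'ROWS' [FORCE]. ROWS is rows parted by semicolons, their numbers by spaces, 1 to 10 of them, each of 7 numbers: the opening from 0.0 (shut) to 1.0 (fully open), then dx, dy, dz in m, then a rotation vector rx, ry, rz in rad; each row is the pose to reach, as a shift and turn from the pose commanded when the command began, along the tool's axes at that moment; what a row does not reach only later rows make up. A row lasts 1/12 s, in which the tool goes at most 0.0417 m and 0.125 rad, less where a joint would pass 70% of its speed; a pose out of reach is approached as far as the arm can. The fingers move at their own pace and stop on an object; FORCE is the grip in N (left out, the last holds). Time passes only in rows, so rows that do not move let the fingers close. It prints the time, the measured TCP pose, the force, the opening and the grip force at its end.
- ctrl.sense(): the state, without advancing time (a new reading comes with each control period).
- ctrl.snapshot(name): name is "scene" or "top" or "wrist"; returns a dict with "color" (480x640x3 uint8, red, green, blue), "fov_y" (degrees; the focal length in pixels is half the picture's height over the tangent of half this angle, whatever the lens; pixels are square), "cx", "cy" (the principal point, pixels), "world_from_camera" (4x4, takes a point from camera to world coordinates). Camera axes: x right, y up, looking along -z (the intrinsics and any distortion apply to the point x, -y, -z); pixel columns grow to the right and rows downward; lengths in m; the calibration is good to about 2 mm. A picture is of the moment at which its call begins. There is no depth.
- ctrl.finish_job(): hands the job in; it is judged then, once.
The state is a dict: "clock": time; "joints": joint angles; "dq": joint speeds; "tau": joint torques, N m; "tool_pos": TCP position; "orientation": TCP orientation; "wrist_force": force on the tool from outside, world axes, zero at the start; "wrist_torque": the same for the moment, N m; "gripper_width": opening from 0.0 (shut) to 1.0 (fully open); "grasp_force": force on a finger pad.
Only numpy, scipy, OpenCV 4.12 (cv2) and the standard library are available. Lean on these libraries where they do the work, as an engineer would, in place of code of your own. Each camera call takes 0.05 s, during which the arm holds its last target. There are 200 camera calls.

## Working session

There is one attempt and no reset: what is moved stays moved. The work goes in short steps, Python scripts to look and compute and a shell command to move; the robot and the scene stay as the last step left them, time stands still between calls to the robot, and variables do not carry over. Pictures are saved under pics/ and viewed, at most 10 in all, crops included, and the job is handed in when it is done.

```bash
ls; mkdir -p pics
python3 - <<'E'
from workcell import ctrl
import cv2,numpy as np,pickle
s=ctrl.sense(); print(s, ctrl.grasp_offset)
for n in("top","scene"):
    d=ctrl.snapshot(n); pickle.dump(d,open(f'{n}0.pkl','wb'))
    cv2.imwrite(f'pics/{n}0.png',d["color"][:,:,::-1])
    print(n,{k:v for k,v in d.items() if k!='color'})
E
```

```text
pics
steer.py
workcell.py
{'clock': 0.0, 'joints': array([-1.37520232,  0.41189017, -0.01271017,  1.59709551,  0.00562715,
        1.13430233, -0.08219709]), 'dq': array([ 0.00034207,  0.00136663, -0.00138097, -0.00046077, -0.00045888,
        0.00014732,  0.00165015]), 'tau': array([ 6.39087975e-04, -6.00616622e+01,  6.82621747e-01, -2.99425703e+01,
        1.39513775e-02,  1.01849178e-02,  1.61488572e-05]), 'tool_pos': array([0.16288097, 0.60286053, 0.23043809]), 'orientation': array([-4.13097659e-01, -3.11423759e+00,  2.60428247e-03]), 'wrist_force': array([-0.36754283,  0.57409989,  0.27872702]), 'wrist_torque': array([0.00689428, 0.02321824, 0.01413299]), 'grasp_force': 0.0, 'gripper_width': 1.0037263602116835} -0.0187
top {'fov_y': 49.8330027440593, 'cx': 314.06268139500526, 'cy': 236.4738707775737, 'world_from_camera': array([[-0.01750746,  0.9958924 , -0.08883584,  0.40530434],
       [-0.99973006, -0.01879349, -0.01366069, -0.04130489],
       [-0.01527412,  0.0885727 ,  0.9959526 ,  1.41824554],
       [ 0.        ,  0.        ,  0.        ,  1.        ]])}
scene {'fov_y': 46.92170848875751, 'cx': 312.1025026524496, 'cy': 240.21148205032782, 'world_from_camera': array([[ 0.27205636, -0.81057917,  0.51860075,  1.24924545],
       [ 0.96218381,  0.23681594, -0.13461253, -0.22385331],
       [-0.01369881,  0.53561144,  0.84435344,  1.20655212],
       [ 0.        ,  0.        ,  0.        ,  1.        ]])}
```

View pics/top0.png

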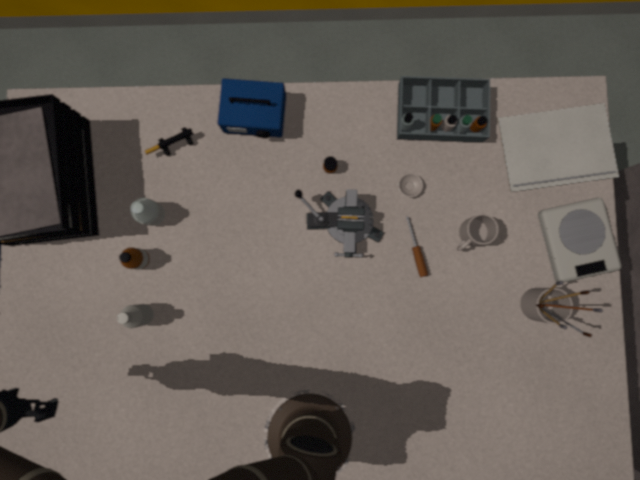

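View pics/scene0.png

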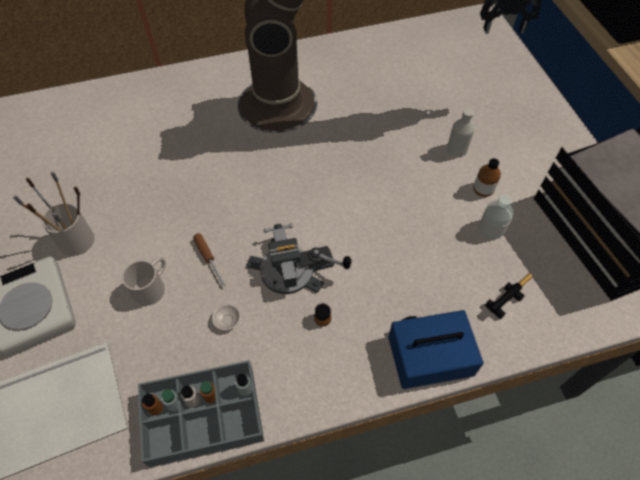

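The top view shows the vise near px (345,222) with the lever knob at (299,194). The scene view shows the vise at about (287,262) and the knob at (347,262). I'll zoom into both.

```bash
cat > h.py <<'E'
import numpy as np,cv2,pickle
from workcell import ctrl
def ray(d,u,v):
    f=240/np.tan(np.radians(d['fov_y'])/2); T=d['world_from_camera']
    r=T[:3,:3]@np.array([(u-d['cx'])/f,-(v-d['cy'])/f,-1]); return T[:3,3],r
def at(d,u,v,z):
    o,r=ray(d,u,v); return o+r*(z-o[2])/r[2]
def proj(d,p):
    f=240/np.tan(np.radians(d['fov_y'])/2); T=d['world_from_camera']
    c=T[:3,:3].T@(np.asarray(p)-T[:3,3]); return d['cx']+f*c[0]/-c[2], d['cy']-f*c[1]/-c[2]
def snap(n,tag):
    d=ctrl.snapshot(n); pickle.dump(d,open(f'{n}{tag}.pkl','wb')); cv2.imwrite(f'pics/{n}{tag}.png',d['color'][:,:,::-1]); return d
def load(x): return pickle.load(open(x+'.pkl','rb'))
E
python3 - <<'E'
from h import *
t=load('top0');s=load('scene0')
a=cv2.resize(t['color'][170:270,280:400],(600,500),interpolation=cv2.INTER_CUBIC)
cv2.imwrite('pics/topc.png',np.clip(a[:,:,::-1]*1.6,0,255))
print(at(t,345,218,.06),at(t,299,194,.1),at(s,347,262,.09),at(t,331,164,.05),at(t,412,186,.02),at(t,418,245,.02))
E
```

```text
[ 0.57397157 -0.10537795  0.06      ] [0.63370272 0.01373735 0.1       ] [0.64414064 0.01587357 0.09      ] [ 0.72227659 -0.07154721  0.05      ] [ 0.66345019 -0.29221632  0.02      ] [ 0.50156676 -0.30286176  0.02      ][ WARN:0@0.319] global loadsave.cpp:1063 imwrite_ Unsupported depth image for selected encoder is fallbacked to CV_8U.
```

View pics/topc.png

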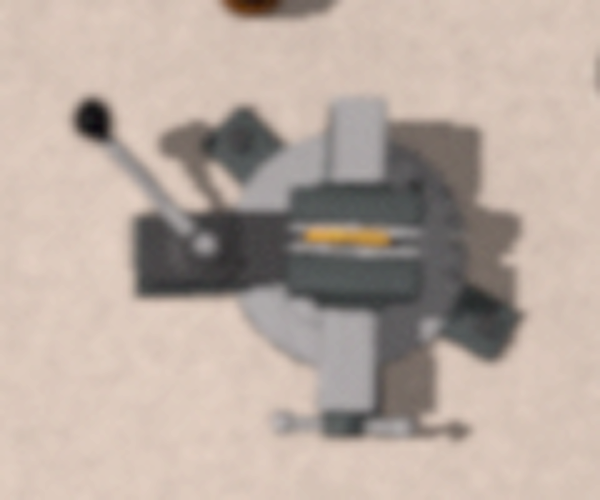

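```bash
cat >> h.py <<'E'
from scipy.spatial.transform import Rotation as Rn
def goal(p,th):
    """tool-frame shift and turn from the measured pose to TCP p, tool down with y at th deg"""
    s=ctrl.sense(); R=Rn.from_rotvec(s['orientation']).as_matrix(); a=np.radians(th)
    G=np.array([[-np.sin(a),np.cos(a),0],[np.cos(a),np.sin(a),0],[0,0,-1]]).T
    d=R.T@(np.asarray(p)-s['tool_pos']); r=Rn.from_matrix(R.T@G).as_rotvec()
    print(np.round(np.r_[d,r],4)); return d,r
E
python3 - <<'E'
from h import *
goal([.54,-.06,.33],-48)
E
```

```text
[-5.3690e-01 -5.4180e-01 -9.8600e-02 -7.0000e-04  1.6000e-03  2.1447e+00]
```

```bash
A='1 -0.537 -0.542 -0.0986 0 0 2.14'; python3 steer.py '1 -0.537 -0.542 -0.0986 0 0 2.14;1 -0.537 -0.542 -0.0986 0 0 2.14;1 -0.537 -0.542 -0.0986 0 0 2.14;1 -0.537 -0.542 -0.0986 0 0 2.14;1 -0.537 -0.542 -0.0986 0 0 2.14;1 -0.537 -0.542 -0.0986 0 0 2.14;1 -0.537 -0.542 -0.0986 0 0 2.14;1 -0.537 -0.542 -0.0986 0 0 2.14;1 -0.537 -0.542 -0.0986 0 0 2.14;1 -0.537 -0.542 -0.0986 0 0 2.14' 40
python3 -c "
from h import *
goal([.54,-.06,.33],-48)"
```

```text
clock: 0.93
tool_pos: [0.3676, 0.2421, 0.2849]
orientation: [-2.164, -2.277, 0.0]
wrist_force: [0.6, 0.8, -0.8]
gripper_width: 1.001
grasp_force: 0.0
[-3.104e-01  1.568e-01 -4.530e-02 -4.000e-04 -1.000e-04  8.887e-01]
```

```bash
python3 steer.py '1 -0.31 0.157 -0.045 0 0 0.889;1 -0.31 0.157 -0.045 0 0 0.889;1 -0.31 0.157 -0.045 0 0 0.889;1 -0.31 0.157 -0.045 0 0 0.889;1 -0.31 0.157 -0.045 0 0 0.889;1 -0.31 0.157 -0.045 0 0 0.889;1 -0.31 0.157 -0.045 0 0 0.889;1 -0.31 0.157 -0.045 0 0 0.889;1 -0.31 0.157 -0.045 0 0 0.889;1 -0.31 0.157 -0.045 0 0 0.889'
python3 -c "
from h import *
d=snap('wrist','1'); print(d['world_from_camera'],d['fov_y'],d['cx'],d['cy'])
d=snap('scene','1');cv2.imwrite('pics/s1.png',np.clip(d['color'][:,:,::-1]*1.3,0,255).astype('uint8'))"
```

```text
clock: 1.77
tool_pos: [0.5427, -0.0614, 0.33]
orientation: [2.931, 1.124, -0.0]
wrist_force: [-0.2, 0.0, 0.7]
gripper_width: 0.997
grasp_force: 0.0
[[ 0.66840432  0.71858278  0.19202721  0.59113352]
 [-0.74379465  0.64495147  0.17551959 -0.01787359]
 [ 0.00227712 -0.26014687  0.96556637  0.47183942]
 [ 0.          0.          0.          1.        ]] 60.15264245750394 318.7308540442213 234.53644802073987
```

View pics/wrist1.png

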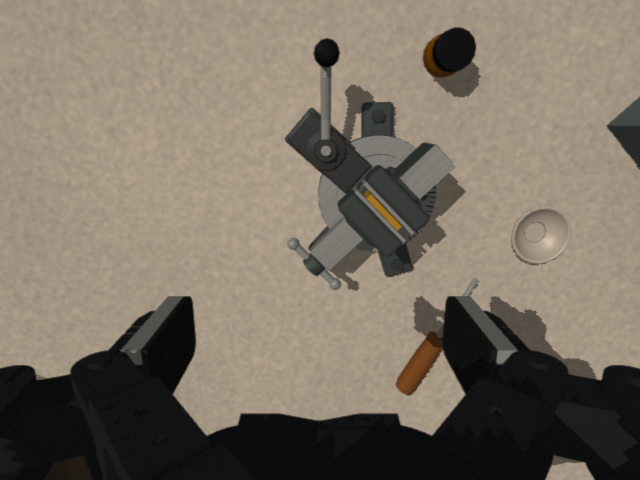

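The wrist view shows the knob at (326,51), hub at (326,151), tail end at (440,158) and tommy bar at (315,264). The pointer area, around (435,200), is in shadow to the right of the head. I'll work out the positions and a better viewpoint.

Run:
```python
from h import *
w=load('wrist1');t=load('top0');s=load('scene0')
kn=at(w,326,51,.099);hub=at(w,326,151,.055)
print('knob',kn,at(t,280+92/5,170+118/5,.099),'hub',hub,at(t,321,218.6,.055),np.linalg.norm((kn-hub)[:2]),np.degrees(np.arctan2(*(kn-hub)[1::-1])))
# base circle: colour mask of ring/base edges points at z=.014 by eye
tail=[at(w,u,v,.089) for u,v in((430,144),(453,163))]
print('tail end corners',tail)
# yellow fitting
c=w['color'].astype(int); m=(c[:,:,0]>c[:,:,2]+70)&(c[:,:,0]>150)
v,u=np.nonzero(m[150:250,340:430]); print('fitting',at(w,u.mean()+340,v.mean()+150,.106),len(u))
goal([.40,-.25,.33],180)
```

```text
knob [0.63872166 0.01561393 0.099     ] [0.63495249 0.01531455 0.099     ] hub [ 0.57661579 -0.04185267  0.055     ] [ 0.57422466 -0.04187246  0.055     ] 0.08461411195821833 42.778109884156045
tail end corners [array([ 0.64524553, -0.10566936,  0.089     ]), array([ 0.64746531, -0.13358002,  0.089     ])]
fitting [ 0.57302196 -0.11376176  0.106     ] 208
[-2.3450e-01  4.8000e-02 -7.0000e-04  1.0000e-03  1.2000e-03  2.3079e+00]
```

```bash
python3 -c "
from h import *
goal([.637,.0155,.074],-47)"
```

```text
[ 0.1197  0.0108  0.255  -0.0006  0.0011 -0.0134]
```

```bash
python3 steer.py '0.6 0.04 0.004 0.01 0 0 0;0.6 0.08 0.008 0.02 0 0 -0.01;0.6 0.1197 0.0108 0.04 0 0 -0.013;0.6 0.1197 0.0108 0.08 0 0 -0.013;0.6 0.1197 0.0108 0.12 0 0 -0.013;0.6 0.1197 0.0108 0.155 0 0 -0.013;0.6 0.1197 0.0108 0.155 0 0 -0.013'
python3 - <<'E'
from h import *
d=snap('wrist','2'); print(ctrl.sense()['tool_pos'],proj(d,[.637,.0155,.1]))
c=d['color']; cv2.imwrite('pics/w2.png',np.clip(c[:,:,::-1]*1.5,0,255).astype('uint8'))
goal([.637,.0155,.074],-47)
E
```

```text
clock: 2.45
tool_pos: [0.6323, 0.0192, 0.1672]
orientation: [-2.916, -1.156, 0.018]
wrist_force: [0.0, 1.1, -0.5]
gripper_width: 0.601
grasp_force: 0.0
[0.63437003 0.01845453 0.17132865] (np.float64(330.4516250385404), np.float64(248.0329570505337))
[ 0.0005  0.0045  0.0973 -0.0053  0.0058  0.0036]
```

View pics/w2.png

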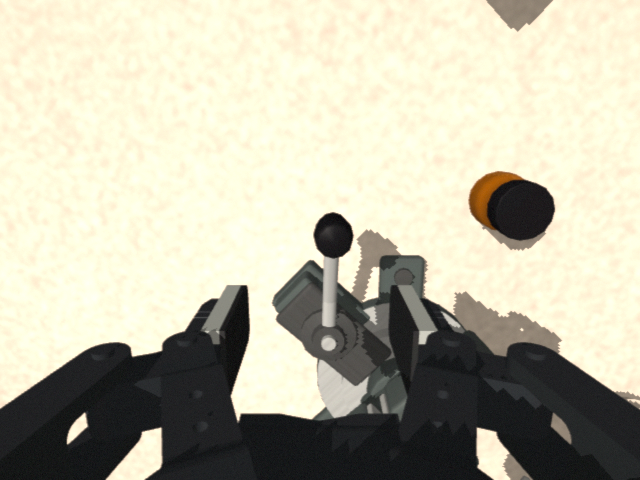

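The picture shows the knob at (334,235), between and ahead of the fingers (inner faces at about x 240 and 398).

```bash
python3 -c "
from h import *
d=load('wrist2');p=at(d,334,236,.095);print(p)
goal([p[0],p[1],.074],-47)"
```

```text
[0.64211135 0.01762741 0.095     ]
[ 0.0056  0.0064  0.0973 -0.0053  0.0058  0.0036]
```

```bash
python3 steer.py '0.6 0.003 0.003 0.03 0 0 0;0.6 0.003 0.003 0.06 0 0 0;0.6 0.003 0.003 0.09 0 0 0;0.6 0.003 0.003 0.1 0 0 0;0.6 0.003 0.003 0.1 0 0 0;0 0.003 0.003 0.1 0 0 0;0 0.003 0.003 0.1 0 0 0;0 0.003 0.003 0.1 0 0 0;0 0.003 0.003 0.1 0 0 0' 30
python3 -c "
from h import *
print(ctrl.sense())"
```

```text
clock: 3.25
tool_pos: [0.6432, 0.0171, 0.0773]
orientation: [-2.922, -1.154, -0.006]
wrist_force: [-1.0, 3.0, 7.2]
gripper_width: 0.245
grasp_force: 29.7
{'clock': 3.25, 'joints': array([-0.49080496,  0.65971087,  0.57369638,  1.72204915, -0.44514063,
        0.88882748, -0.54627586]), 'dq': array([ 0.00050533,  0.00154999, -0.00268882,  0.00139571, -0.00023767,
       -0.00157868,  0.00177944]), 'tau': array([ 1.76565807e+00, -5.98038590e+01,  1.26347154e+01, -2.13588417e+01,
        6.71460461e-01, -5.80854546e-01,  3.40525189e-02]), 'tool_pos': array([0.6431767 , 0.01707798, 0.07727423]), 'orientation': array([-2.92155871, -1.15410817, -0.00640895]), 'wrist_force': array([-1.00466814,  3.02777543,  7.21520176]), 'wrist_torque': array([ 0.51294026,  0.21980197, -0.05753486]), 'grasp_force': 29.703973531723022, 'gripper_width': 0.24514901659853366}
```

```bash
python3 steer.py '0 -0.0006 -0.0098 0 0 0 -0.115;0 -0.0022 -0.0194 0 0 0 -0.23;0 -0.005 -0.0288 0 0 0 -0.345;0 -0.0088 -0.0377 0 0 0 -0.46;0 -0.0137 -0.0462 0 0 0 -0.575;0 -0.0194 -0.0541 0 0 0 -0.69;0 -0.0261 -0.0613 0 0 0 -0.805;0 -0.0335 -0.0676 0 0 0 -0.92;0 -0.0416 -0.0731 0 0 0 -1.035;0 -0.0503 -0.0776 0 0 0 -1.15'
```

```text
clock: 4.08
tool_pos: [0.5551, 0.0443, 0.0792]
orientation: [1.812, 2.563, 0.017]
wrist_force: [-4.0, 16.2, 24.4]
gripper_width: 0.246
grasp_force: 31.6
```

```bash
python3 steer.py '0.5 0 0 0 0 0 0;0.6 0 0 0 0 0 0;0.6 0 0 -0.04 0 0 0;0.6 0 0 -0.08 0 0 0;0.8 0 0 -0.12 0 0 0;0.8 0 0 -0.16 0 0 0'
python3 - <<'E'
from h import *
goal([.44,-.25,.31],75)
goal([.46,-.21,.31],75)
E
```

```text
clock: 4.58
tool_pos: [0.5519, 0.0373, 0.2369]
orientation: [1.829, 2.554, -0.001]
wrist_force: [0.4, 0.5, -0.3]
gripper_width: 0.8
grasp_force: 0.0
[-2.360e-01 -1.985e-01 -7.290e-02 -5.000e-04  9.000e-04 -9.810e-01]
[-2.046e-01 -1.667e-01 -7.290e-02 -5.000e-04  9.000e-04 -9.810e-01]
```

Run:
```python
from h import *
goal([.60,-.225,.26],75)
```

```text
[-2.639e-01 -3.900e-02 -2.290e-02 -5.000e-04  9.000e-04 -9.810e-01]
```

```bash
python3 steer.py '0.8 -0.264 -0.039 -0.023 0 0 -0.98;0.8 -0.264 -0.039 -0.023 0 0 -0.98;0.8 -0.264 -0.039 -0.023 0 0 -0.98;0.8 -0.264 -0.039 -0.023 0 0 -0.98;0.8 -0.264 -0.039 -0.023 0 0 -0.98;0.8 -0.264 -0.039 -0.023 0 0 -0.98;0.8 -0.264 -0.039 -0.023 0 0 -0.98;0.8 -0.264 -0.039 -0.023 0 0 -0.98;0.8 -0.264 -0.039 -0.023 0 0 -0.98;0.8 -0.264 -0.039 -0.023 0 0 -0.98'
python3 - <<'E'
from h import *
d=snap('wrist','3'); u,v=map(int,proj(d,[.59,-.15,.016])); print(u,v)
u0,v0=max(u-100,0),max(v-75,0)
a=cv2.resize(d['color'][v0:v0+150,u0:u0+200],(800,600),interpolation=cv2.INTER_CUBIC); print(u0,v0)
cv2.imwrite('pics/w3c.png',np.clip(a[:,:,::-1]*1.8,0,255).astype('uint8'))
E
```

```text
clock: 5.42
tool_pos: [0.6007, -0.2244, 0.2576]
orientation: [-0.413, -3.114, -0.0]
wrist_force: [0.1, 0.9, 0.1]
gripper_width: 0.805
grasp_force: 0.0
394 164
294 89
```

View pics/w3c.png

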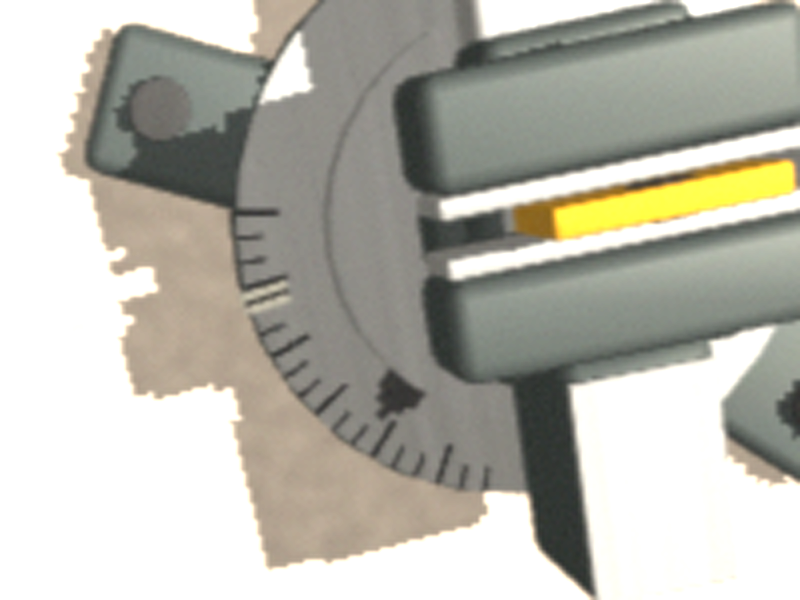

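The crop shows the tape at (265,297) with its pencil line from about (245,303) to (288,292). The dark pointer is at (400,393), with its tip near (382,412), and the rim and ticks are clearly visible.

Run:
```python
from h import *
from scipy.optimize import least_squares
d=load('wrist3'); f=lambda u,v,z=.014: at(d,294+u/4,89+v/4,z)[:2]
P=np.array([f(*p) for p in((262,80),(236,200),(246,307),(280,372),(350,446),(430,485),(490,493))])
r=least_squares(lambda c:np.hypot(*(P-c).T)-.066,[.575,-.12]); c=r.x; print(c,r.fun*1e3)
r2=least_squares(lambda q:np.hypot(*(P-q[:2]).T)-q[2],[.575,-.12,.066]); print(r2.x)
A=lambda p:np.degrees(np.arctan2(p[1]-c[1],p[0]-c[0]))
for n,p in dict(l1=(245,303),l2=(288,292),tick0=(236,212),tick0b=(278,212),t2=(277,355),t2b=(308,336),t3=(318,412),t3b=(341,388)).items(): print(n,A(f(*p)),np.hypot(*(f(*p)-c)))
for p in((382,415),(400,385),(378,408),(395,395)): q=f(*p,.018); print('ptr',A(q),np.hypot(*(q-c)))
h=np.array([.5760,-.0419]); print('base +y dir',np.degrees(np.arctan2(*(h-c)[::-1])),np.hypot(*(h-c)))
```

```text
[ 0.57739081 -0.11884345] [ 0.39918135 -0.56672936  0.34427169 -0.263173    0.03598546  0.31398049
 -0.14685296]
[ 0.57725332 -0.11840506  0.06638389]
l1 -86.54695953873659 0.06628496508782082
l2 -85.77734858930076 0.056172739812341554
tick0 -104.5600364373723 0.06534820636302921
tick0b -104.46617295628934 0.055807826171118013
t2 -74.16200115036435 0.06428722501071688
t2b -74.30369289041823 0.0559776690552359
t3 -59.34000188626373 0.06474406071585163
t3b -59.56786694075783 0.05709089640614241
ptr -48.67607305973354 0.05575229632356962
ptr -49.45768410868171 0.047812849526917854
ptr -50.48551322865614 0.05496992805741468
ptr -48.95257812693209 0.05032084684280755
base +y dir 91.03555023400769 0.07695601522150426
```

Run:
```python
from h import *
goal([.629,-.1227,.062],85.7)
```

```text
[-0.0011  0.1045  0.1956  0.0005 -0.0004 -0.1886]
```

```bash
python3 steer.py '0.8 -0.001 0.04 0.01 0 0 -0.1;0.8 -0.001 0.08 0.03 0 0 -0.19;0.8 -0.001 0.1045 0.06 0 0 -0.19;0.8 -0.001 0.1045 0.095 0 0 -0.19;0.8 -0.001 0.1045 0.095 0 0 -0.19;0.8 -0.001 0.1045 0.12 0 0 -0.19;0.8 -0.001 0.1045 0.15 0 0 -0.19;0.8 -0.001 0.1045 0.18 0 0 -0.19;0.8 -0.001 0.1045 0.1956 0 0 -0.19;0.8 -0.001 0.1045 0.1956 0 0 -0.19'
python3 steer.py '0 0 0 0 0 0 0;0 0 0 0 0 0 0;0 0 0 0 0 0 0;0 0 0 0 0 0 0' 50
python3 -c "
from h import *
print(ctrl.sense()['wrist_torque'])
goal([.629,-.1227,.062],85.7)"
```

```text
clock: 6.3
tool_pos: [0.6266, -0.1231, 0.0598]
orientation: [-0.113, -3.134, 0.0]
wrist_force: [-0.7, 0.2, -0.4]
gripper_width: 0.797
grasp_force: 0.0
clock: 6.63
tool_pos: [0.6304, -0.1227, 0.0648]
orientation: [0.11, 3.136, 0.001]
wrist_force: [-1.5, 2.3, 7.0]
gripper_width: 0.34
grasp_force: 49.7
[ 0.40766132  0.15863633 -0.18298589]
[ 0.0014 -0.0001  0.0028  0.0008  0.004   0.0049]
```

```bash
python3 steer.py '0 0.0002 -0.0042 0 0 0 0.08;0 0.0007 -0.0084 0 0 0 0.16;0 0.0015 -0.0125 0 0 0 0.24;0 0.0027 -0.0165 0 0 0 0.32;0 0.0041 -0.0204 0 0 0 0.4;0 0.0059 -0.0242 0 0 0 0.48;0 0.008 -0.0279 0 0 0 0.56;0 0.0105 -0.0315 0 0 0 0.644;0 0.0105 -0.0315 0 0 0 0.644;0 0.0105 -0.0315 0 0 0 0.644'
python3 steer.py '0.5 0 0 0 0 0 0;0.7 0 0 0 0 0 0;0.7 0 0 -0.04 0 0 0;0.7 0 0 -0.08 0 0 0;0.7 0 0 -0.12 0 0 0;0.7 0 0 -0.16 0 0 0;0.7 0 0 -0.2 0 0 0'
python3 -c "
from h import *
goal([.60,-.225,.26],75)"
```

```text
clock: 7.47
tool_pos: [0.6172, -0.1536, 0.0648]
orientation: [1.098, 2.94, 0.003]
wrist_force: [-1.8, 1.8, 7.5]
gripper_width: 0.342
grasp_force: 50.1
clock: 8.05
tool_pos: [0.6157, -0.1542, 0.2647]
orientation: [1.098, 2.943, 0.0]
wrist_force: [0.6, -0.3, 0.2]
gripper_width: 0.7
grasp_force: 0.0
[-3.460e-02 -6.380e-02  4.700e-03  2.000e-04  9.000e-04 -4.525e-01]
```

```bash
python3 steer.py '0.7 -0.02 -0.03 0 0 0 -0.12;0.7 -0.04 -0.06 0 0 0 -0.24;0.7 -0.045 -0.08 0 0 0 -0.36;0.7 -0.045 -0.08 0 0 0 -0.45;0.7 -0.045 -0.08 0 0 0 -0.45;0.7 -0.045 -0.08 0 0 0 -0.45'
python3 - <<'E'
from h import *
d=snap('wrist','4'); u,v=map(int,proj(d,[.585,-.16,.016]))
u0,v0=max(u-80,0),max(v-60,0)
a=cv2.resize(d['color'][v0:v0+120,u0:u0+160],(800,600),interpolation=cv2.INTER_CUBIC); print(u0,v0)
cv2.imwrite('pics/w4c.png',np.clip(a[:,:,::-1]*1.8,0,255).astype('uint8'))
E
```

```text
clock: 8.55
tool_pos: [0.5977, -0.2437, 0.2624]
orientation: [0.418, 3.113, 0.001]
wrist_force: [0.5, -0.7, 0.4]
gripper_width: 0.701
grasp_force: 0.0
322 98
```

View pics/w4c.png

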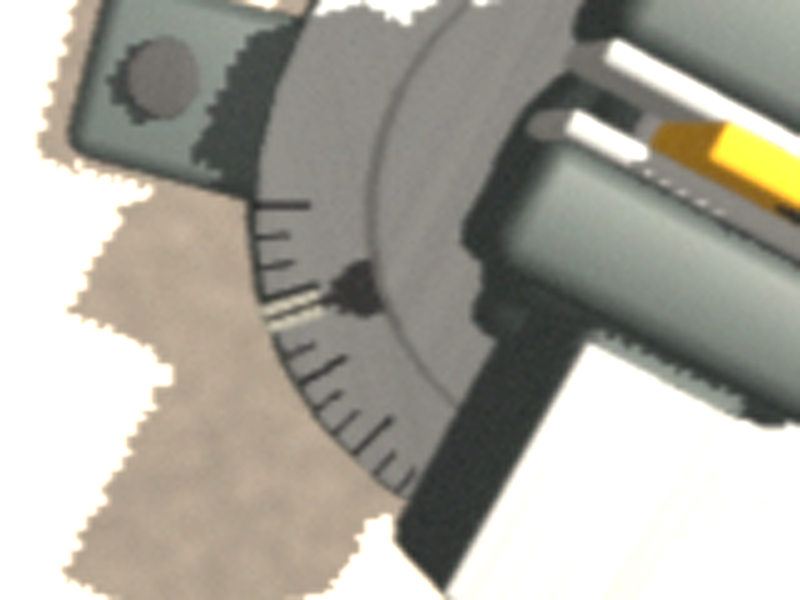

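The pointer tip, near (325,299), sits at the inner end of the pencil line, which runs from (268,320) to (320,301). I'll check it numerically.

Run:
```python
from h import *
d=load('wrist4'); f=lambda u,v,z: at(d,322+u/5,98+v/5,z)[:2]
c=np.array([.5774,-.1188]); A=lambda p:np.degrees(np.arctan2(p[1]-c[1],p[0]-c[0]))
for n,p,z in(('l1',(268,320),.014),('l2',(318,302),.014),('tk',(256,206),.014),('tkb',(309,206),.014),('tk3',(304,382),.014),('tk3b',(345,357),.014),('tip',(326,299),.016),('body',(355,288),.018),('bodyup',(362,262),.018),('bodylow',(365,313),.018)):
    q=f(*p,z); print(n,A(q),np.hypot(*(q-c)))
goal([.5585,.040,.078],16)
```

```text
l1 -86.08669647789718 0.06623115955581331
l2 -86.18938417869907 0.05647639539018585
tk -104.34981468128163 0.0654840628465257
tkb -104.18117015779002 0.05574840522654821
tk3 -74.27579703153121 0.06462316905843632
tk3b -74.41282937687008 0.05580432576812183
tip -86.49550052186652 0.0551717354893572
body -87.01108357736688 0.049828682972948395
bodyup -91.98050381471516 0.04752408207144013
bodylow -81.27644059747271 0.049552894055372006
[ 1.1260e-01  2.6250e-01  1.8440e-01  9.0000e-04 -1.0000e-04  1.0253e+00]
```

```bash
python3 steer.py '0.7 0.114 0.262 0.05 0 0 1.06;0.7 0.114 0.262 0.05 0 0 1.06;0.7 0.114 0.262 0.05 0 0 1.06;0.7 0.114 0.262 0.05 0 0 1.06;0.7 0.114 0.262 0.05 0 0 1.06;0.7 0.114 0.262 0.05 0 0 1.06;0.7 0.114 0.262 0.05 0 0 1.06;0.6 0.114 0.262 0.05 0 0 1.06;0.6 0.114 0.262 0.05 0 0 1.06;0.6 0.114 0.262 0.05 0 0 1.06'
python3 - <<'E'
from h import *
goal([.556,.0405,.079],14)
d=snap('wrist','5')
# knob: dark compact blob near the expected place
u,v=proj(d,[.556,.0405,.1]); print(u,v)
g=d['color'].max(2); m=(g<45).astype('uint8'); n,l,st,ce=cv2.connectedComponentsWithStats(m)
for i in range(1,n):
    if st[i,4]>300: print(st[i],ce[i],at(d,*ce[i],.098))
E
```

```text
clock: 9.43
tool_pos: [0.5555, 0.0418, 0.2119]
orientation: [-1.933, -2.476, -0.0]
wrist_force: [-0.0, -0.5, 0.1]
gripper_width: 0.597
grasp_force: 0.0
[-0.0014  0.0002  0.1329 -0.0003 -0.0004  0.001 ]
319.49978109947995 231.89751945631065
[ 612  198   28   67 1009] [629.60455897 237.03766105] [0.74931886 0.08489376 0.098     ]
[301 208  32  37 908] [316.62004405 226.06938326] [0.55342151 0.04326351 0.098     ]
[287 249  26 101 540] [302.21481481 286.23333333] [0.55406919 0.00121894 0.098     ]
[    0   286   640   194 72159] [317.77161546 412.26318269] [ 0.58762245 -0.09075319  0.098     ]
```

```bash
python3 steer.py '0.6 0 0 0.04 0 0 0;0.6 0 0 0.08 0 0 0;0.6 0 0 0.12 0 0 0;0.6 0 0 0.134 0 0 0;0.5 0 0 0.134 0 0 0;0.35 0 0 0.134 0 0 0;0.33 0 0 0.134 0 0 0;0.33 0 0 0.134 0 0 0' 30
python3 -c "
from h import *
print(ctrl.sense()['wrist_torque'])
goal([.556,.0405,.079],14)"
```

```text
clock: 10.15
tool_pos: [0.5573, 0.0388, 0.08]
orientation: [1.929, 2.477, 0.004]
wrist_force: [0.6, -0.9, 1.1]
gripper_width: 0.334
grasp_force: 0.0
[-0.03128044  0.01260651 -0.03038719]
[ 0.002  -0.0009  0.001   0.0033  0.0001  0.0028]
```

```bash
cat > ft.py <<'E'
from h import *
s=ctrl.sense(); R=Rn.from_rotvec(s['orientation']).as_matrix(); f=R.T@s['wrist_force']; t=R.T@s['wrist_torque']
h=np.array([.576,-.042]); r=s['tool_pos'][:2]-h
print('tool-frame force',f.round(2),'torque',t.round(3),'r',np.hypot(*r).round(4),'lever deg',np.degrees(np.arctan2(r[1],r[0])).round(1),'y deg',np.degrees(np.arctan2(R[1,1],R[0,1])).round(1),s['clock'])
E
python3 steer.py '0.33 -0.0004 0.0085 0 0 0 0.1;0.33 -0.0017 0.0169 0 0 0 0.2;0.33 -0.0038 0.0251 0 0 0 0.3;0.33 -0.0067 0.0331 0 0 0 0.4;0.33 -0.0104 0.0408 0 0 0 0.5;0.33 -0.0148 0.048 0 0 0 0.6;0.33 -0.02 0.0548 0 0 0 0.7;0.33 -0.02 0.0548 0 0 0 0.7;0.33 -0.02 0.0548 0 0 0 0.7'; python3 ft.py
```

```text
clock: 10.9
tool_pos: [0.6146, 0.033, 0.0792]
orientation: [2.66, 1.67, 0.003]
wrist_force: [-0.6, 0.2, -0.6]
gripper_width: 0.326
grasp_force: 0.0
tool-frame force [-0.12 -0.64  0.56] torque [ 0.03   0.042 -0.007] r 0.0843 lever deg 62.8 y deg -25.8 10.9
```

```bash
python3 steer.py '0.33 -0.0004 0.0085 0 0 0 0.1;0.33 -0.0017 0.0169 0 0 0 0.2;0.33 -0.0038 0.0251 0 0 0 0.3;0.33 -0.0038 0.0251 0 0 0 0.3;0.33 -0.0038 0.0251 0 0 0 0.3'; python3 ft.py
```

```text
clock: 11.32
tool_pos: [0.6346, 0.0185, 0.0785]
orientation: [2.879, 1.256, 0.001]
wrist_force: [-0.3, -0.1, 0.1]
gripper_width: 0.325
grasp_force: 0.0
tool-frame force [-0.31 -0.18 -0.15] torque [-0.049 -0.043 -0.02 ] r 0.0842 lever deg 45.9 y deg -42.9 11.3167
```

```bash
python3 steer.py '0.33 -0.0004 0.0085 0 0 0 0.1;0.33 -0.0017 0.0169 0 0 0 0.2;0.33 -0.0038 0.0251 0 0 0 0.3;0.33 -0.0038 0.0251 0 0 0 0.3;0.33 -0.0038 0.0251 0 0 0 0.3'; python3 ft.py
```

```text
clock: 11.73
tool_pos: [0.6501, -0.0008, 0.0781]
orientation: [-3.034, -0.814, 0.0]
wrist_force: [-0.4, 0.4, -0.7]
gripper_width: 0.332
grasp_force: 0.2
tool-frame force [-0.12 -0.53  0.65] torque [ 0.051  0.01  -0.04 ] r 0.0848 lever deg 29.1 y deg -60.0 11.7333
```

```bash
python3 steer.py '0.33 -0.0004 0.0085 0 0 0 0.1;0.33 -0.0017 0.0169 0 0 0 0.2;0.33 -0.0017 0.0169 0 0 0 0.2;0.33 -0.0017 0.0169 0 0 0 0.2'; python3 ft.py; python3 -c "
from h import *
d=snap('wrist','6')"
```

```text
clock: 12.07
tool_pos: [0.6564, -0.0155, 0.0777]
orientation: [-3.099, -0.508, 0.002]
wrist_force: [-3.0, 2.9, -1.7]
gripper_width: 0.329
grasp_force: 1.7
tool-frame force [-1.87 -3.73  1.7 ] torque [ 0.736 -0.245 -0.001] r 0.0847 lever deg 18.2 y deg -71.4 12.0667
```

View pics/wrist6.png

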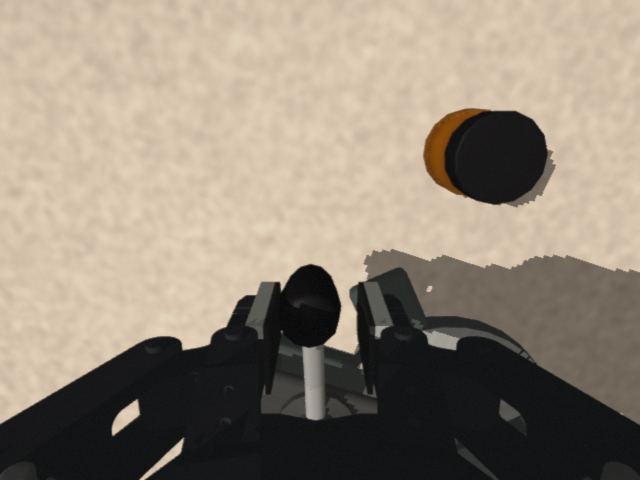

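The knob sits against the left pad at about (310,305) and the clamp is biting. I'll continue in small steps.

```bash
python3 steer.py '0.33 -0.0001 0.0043 0 0 0 0.05;0.33 -0.0004 0.0085 0 0 0 0.1;0.33 -0.001 0.0127 0 0 0 0.15;0.33 -0.001 0.0127 0 0 0 0.15;0.33 -0.001 0.0127 0 0 0 0.15'; python3 ft.py
```

```text
clock: 12.53
tool_pos: [0.6591, -0.0265, 0.0774]
orientation: [-3.126, -0.273, 0.004]
wrist_force: [-3.6, 6.0, -1.7]
gripper_width: 0.327
grasp_force: 3.6
tool-frame force [-2.47 -6.56  1.74] torque [ 1.488 -0.526 -0.069] r 0.0845 lever deg 10.6 y deg -80.0 12.5333
```

```bash
python3 steer.py '0.33 -0.0001 0.0043 0 0 0 0.05;0.33 -0.0004 0.0085 0 0 0 0.1;0.33 -0.001 0.0127 0 0 0 0.15;0.33 -0.001 0.0127 0 0 0 0.15;0.33 -0.001 0.0127 0 0 0 0.15'; python3 ft.py
```

```text
clock: 12.95
tool_pos: [0.6601, -0.0381, 0.0771]
orientation: [-3.137, -0.039, 0.006]
wrist_force: [-4.4, 8.0, -0.9]
gripper_width: 0.33
grasp_force: 4.5
tool-frame force [-4.16 -8.15  0.97] torque [ 1.94  -0.804 -0.066] r 0.0841 lever deg 2.6 y deg -88.6 12.95
```

```bash
python3 steer.py '0.33 -0.0001 0.0043 0 0 0 0.05;0.33 -0.0004 0.0085 0 0 0 0.1;0.33 -0.0007 0.0111 0 0 0 0.13;0.33 -0.0007 0.0111 0 0 0 0.13;0.33 -0.0007 0.0111 0 0 0 0.13;0.33 -0.0007 0.0111 0 0 0 0.13'; python3 ft.py
```

```text
clock: 13.45
tool_pos: [0.6596, -0.0479, 0.0769]
orientation: [-3.132, 0.163, 0.007]
wrist_force: [-3.6, 11.5, -2.7]
gripper_width: 0.332
grasp_force: 5.5
tool-frame force [ -4.77 -11.02   2.74] torque [ 2.269 -1.046 -0.05 ] r 0.0838 lever deg -4.1 y deg -95.9 13.45
```

```bash
python3 steer.py '0.33 0 -0.004 0 0 0 0;0.6 0 -0.004 0 0 0 0;0.6 0 -0.004 0 0 0 0;0.6 0 -0.004 -0.04 0 0 0;0.6 0 -0.004 -0.08 0 0 0;0.6 0 -0.004 -0.12 0 0 0;0.7 0 -0.004 -0.16 0 0 0;0.7 0 -0.004 -0.185 0 0 0'
python3 -c "
from h import *
goal([.60,-.245,.262],75); goal([.60,-.245,.262],-95)"
```

```text
clock: 14.12
tool_pos: [0.6624, -0.0515, 0.2681]
orientation: [3.135, -0.176, 0.009]
wrist_force: [0.6, 0.5, -0.2]
gripper_width: 0.703
grasp_force: 0.0
[-4.0400e-02  1.9920e-01  6.1000e-03  8.5000e-03  1.1000e-03 -2.9917e+00]
[-0.0404  0.1992  0.0061  0.0012 -0.0056 -0.0246]
```

```bash
python3 steer.py '0.7 -0.02 0.04 0 0 0 0;0.7 -0.04 0.08 0 0 0 0;0.7 -0.06 0.12 0 0 0 0;0.7 -0.065 0.16 0 0 0 0;0.7 -0.065 0.19 0 0 0 0;0.7 -0.065 0.19 0 0 0 0;0.7 -0.065 0.19 0 0 0 0'
python3 - <<'E'
from h import *
d=snap('wrist','7'); u,v=map(int,proj(d,[.585,-.15,.016]))
u0,v0=max(u-80,0),max(v-60,0)
a=cv2.resize(d['color'][v0:v0+120,u0:u0+160],(800,600),interpolation=cv2.INTER_CUBIC); print(u0,v0)
cv2.imwrite('pics/w7c.png',np.clip(a[:,:,::-1]*1.8,0,255).astype('uint8'))
t=snap('top','7')
E
```

```text
clock: 14.7
tool_pos: [0.574, -0.2351, 0.2641]
orientation: [3.134, -0.184, 0.003]
wrist_force: [-0.5, 0.2, 0.4]
gripper_width: 0.699
grasp_force: 0.0
147 134
```

View pics/w7c.png

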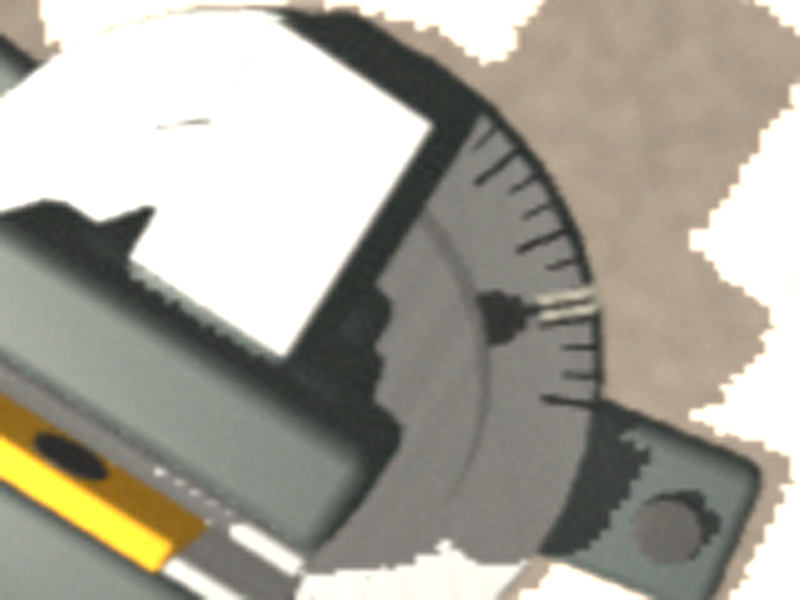

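The pointer tip, at (538,308), meets the pencil line, which runs from (540,309) to (597,300). The pointer's body, about (500,316), lies on the line's extension. The clamp is firm and the arm is clear, so I'm handing the job in.

```bash
python3 -c "
from workcell import ctrl
print(ctrl.finish_job())"
```

```text
the job is handed in; nothing more can be done
None
```

The job is handed in: the vise pointer is on the pencil line in the last picture, the clamp lever is re-tightened to about 11 N at the knob, and the arm is clear; I have no verdict back from the judging, and I did not compare the bystanders' final positions.

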